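# Clear the bottle brush away and hold the spring tray open at the mark

## Robot

A 6-joint arm with a two-finger parallel gripper is mounted at the origin on the work surface. World frame = base frame: x ahead of the robot, y to its left, z up, the work surface at z = 0. Lengths are in m, angles in rad, forces in N, time in s.
With the tool pointing down it reaches from about 0.35 to 1 m from the base axis. Payload 7.1 kg.
Tool frame: the origin (TCP) lies on the centre line of the jaws, within the pads' length; the fingertips stand bot.finger_overhang ahead of it and the grasp point (between the pads) lies 6 mm ahead of it (bot.finger_overhang is the distance from the TCP to the fingertips, in m); z points along the fingers, y is the direction in which the jaws open and shut (so a half turn about z gives the same grasp; the last joint's range is limited). The gripper opens to 85 mm and grips with 20 to 120 N. Pads are 22 mm wide; open, the fingers measure 114 mm over their backs; the gripper's body (76 mm by 85 mm) begins 54 mm behind the grasp point. The pads swing forward as they close: fully open they stand 13 mm farther back than shut.
Start: joints at [1.105, 0.423, 1.63, -0, 1.089, -0.019], TCP at [0.27, 0.564, 0.256] pointing down, gripper open.
Joint ranges: [-3, 3], [-0.9, 2.11], [0.09, 2.58], [-1.31, 4.45], [0.11, 2.69], [-2.54, 2.54]. Speed limits (rad/s): [2.39, 2.39, 3.01, 3.14, 3.14, 3.14].

## Interface

Orientations are given as a unit quaternion [w, x, y, z].
In Python, from station import bot, viewer gives the robot as it stands.
- The arm moves only by the tool arm_command, never from a script. Its arguments are lists of equal length, an entry for each row: "offset": the shift along the tool's x, y, z in mm, a list of three; "spin": the turn about the tool's z in degrees. A call has 1 to 20 rows; each row is the pose to reach, as a shift and turn from the pose commanded when the call began, along the tool's axes at that moment; what a row does not reach only later rows make up. A row lasts 1/10 s, in which the tool goes at most 50 mm and 8.59 degrees, less where a joint would pass 70% of its speed; a pose out of reach is approached as far as the arm can. A call with a gripper value outside its range is refused whole. "claw" is the closure, from -1 (fully open) to 1 (shut), set as the call begins (left out, the last holds). The fingers move at their own pace and stop on an object; "squeeze" is the grip in N (left out, the last holds). Time passes only in rows, so rows that repeat a pose let the fingers close. It gives the time, the measured TCP pose, the force and the opening at its end, in the units of the state.
- bot.get_obs(): the state, without advancing time (a new reading comes with each control period).
- viewer.capture(name): name is "scene" or "top" or "wrist"; returns (picture, depth): 384x512x3 uint8, red, green, blue; 384x512 float32, m along the optical axis (not along the pixel's ray), 0 where there is no reading.
- viewer.camera_model(name): a dict with "vertical_fov" (degrees; the focal length in pixels is half the picture's height over the tangent of half this angle, whatever the lens; pixels are square), "cx", "cy" (the principal point, pixels), "cam_to_world" (4x4, takes a point from camera to world coordinates); the wrist camera has in their place "T_tool_cam" (4x4, takes a point from camera to tool coordinates, whose origin is the TCP and whose axes are the flange's). Camera axes: x right, y up, looking along -z (the intrinsics and any distortion apply to the point x, -y, -z); pixel columns grow to the right and rows downward; lengths in m; the calibration is good to about 2 mm. A picture is of the moment at which its call begins: read the wrist's pose just before it. camera_model takes no time and is no camera call.
- bot.finish_job(): hands the job in, once; it reports no verdict.
The state is a dict: "t": time; "joints": joint angles; "qvel": joint speeds; "effort": joint torques, N m; "tool_pos": TCP position; "tool_rot": TCP orientation; "contact_force": force on the tool from outside, world axes, zero at the start; "moment": the same for the moment, N m; "gripper_width": opening from 0.0 (shut) to 1.0 (fully open).
Only numpy, scipy, OpenCV 4.12 (cv2) and the standard library are available. Lean on these libraries where they do the work, as an engineer would, in place of code of your own. Each camera call takes 0.05 s, during which the arm holds its last target. There are 200 camera calls.

## Task

The silver bottle brush is standing in the way of the self-closing cutlery tray: stand it upright in the bamboo brush holder, bristles down and resting on the holder's floor, and let go of it. Then pull the tray out by its dark bar until the black pointer on its side is level with the red mark, and keep holding it there with the fingers: the job finishes while you hold the tray at the mark against its spring, without letting go. Leave the soap dispenser and the black tumbler where they are, and do not tip the brush holder.

Things in the scene. Friction and masses are not known exactly. Their poses are not given: they have to be found in the camera images.
- riser: Fixed raised counter tier, 220 deep (x) x 340 wide (y) x 90 high, grey top, white sides, white cutlery tray beneath. Origin: on the counter below the middle of its front edge; x points away from the robot into the tier, y left, z up. The tray slides out along its -x. A flat rule 4 high lies at y = 200 to 236, x = -180 to 10. A fixed jar, 68 across, 100 tall, is on top at x = 160, y = -110.
- tray (a joint): How far the tray is pulled out of the tier, in m: 0 shut, grows as it comes out, end stop at 0.17. A spring pulls it shut: about 3 N at 0, rising by 0.5 N per 10 mm (8 N at 0.10); it slides home again if let go. The tray has a white front panel 300 wide, 16 thick, 8 to 70 above the counter, in front of the tier's edge.
- tray_bar (a point): Middle of the tray's dark steel pull bar: a straight bar 120 long (along the tier's y), 12 x 12 in section, centre 58 above the counter, 62 in front of the tier's front edge when the tray is shut. 40 free between bar and front panel; posts 10 wide join it to the panel 54 either side of the middle.
- tray_pointer (a point): Tip of the black pointer finger (6 thick in the tier's x, 12 high, 34 above the counter) that sticks out of the left (+y) end of the tray's front panel; the point is at the middle of its thickness and moves with the tray.
- mark: Red mark on the rule: upright red plate 6 thick (x), 30 wide (y), 34 high on a white foot 26 x 30 x 10, fixed. Origin under the middle of the red plate; axes parallel to the riser's. The tray is at the mark when the pointer and the red plate have the same place along the riser's x axis. It lies 70 to 120 in front of the shut tray's pointer, differing from run to run.
- brush: Silver plastic bottle brush standing upright on its bristle head in front of the tray, loose, 212 tall, about 90 g. Origin at the middle of its flat foot, z up along the handle. Head 44 across from 0 to 68 up, neck 14 across, round silver handle 22 across from 105 to 205 up.
- holder: Bamboo brush holder, a loose round cup of about 450 g: 80 outside, 68 inside diameter, 85 high, floor 8 thick. Origin at the middle of its underside, z up.
- dispenser: Brushed steel push soap dispenser on the counter, loose, 64 across, 157 tall with a 45 spout. Origin at the middle of its underside. Bystander.
- tumbler: Black ceramic tumbler on the counter, loose, 76 across at the rim, 100 tall. Origin at the middle of its underside. Bystander.

How it is judged:
On the way, in this order (a step that is already met when the one before it is completed fails the run):
1. the brush stands upright on the floor of the holder, let go (horizontal distance between brush and holder below 0.02 m and z of brush in the frame of holder below 0.016 m and angle between brush's own z axis and vertical below 0.2 rad and linear speed of brush below 0.03 m/s and contact force between the fingers and brush below 0.1 N), for 0.2 s.
2. the tray is pulled out to the mark and held there by the fingers (x of tray_pointer in the frame of mark between -0.008 and 0.008 m and contact force between the fingers and tray above 2 N), for 0.3 s.
At the end, for the whole second after the job is handed in: Fingers hold the tray (over 2 N), still, pointer within 8 mm of the mark along the slide; brush and holder clear of the tray; brush let go, within 0.2 rad of upright, foot under 20 mm off the holder's middle and under 16 mm above its underside; holder upright (0.1 rad) on the counter (all of step 2 and velocity of joint tray between -0.01 and 0.01 m/s and contact force between each of holder, brush and tray below 0.2 N and horizontal distance between brush and holder below 0.02 m and z of brush in the frame of holder below 0.016 m and angle between brush's own z axis and vertical below 0.2 rad and angle between holder's own z axis and vertical below 0.1 rad and height (world z) of holder below 0.01 m and contact force between the fingers and brush below 0.1 N); the arm keeps its last pose, push and grip.
It fails at once if the dispenser is shoved more than 30 mm or tipped (distance of dispenser from where it was at the start of the episode above 0.03 m or angle between dispenser's own z axis and vertical above 0.3 rad).
It fails at once if the tumbler is shoved more than 30 mm or tipped (distance of tumbler from where it was at the start of the episode above 0.03 m or angle between tumbler's own z axis and vertical above 0.3 rad).
It fails at once if the brush holder is tipped (angle between holder's own z axis and vertical above 0.35 rad).
It also fails if it takes over 56 s, if anything falls off the work surface, if the arm or the gripper's body presses on something with over 40 N, if the wrist force passes 120 N, or if a joint passes its speed limit or range.

## Working session

There is one attempt and no reset: what is moved stays moved. The work goes in short steps, Python scripts to look and compute and a tool call to move; the robot and the scene stay as the last step left them, time stands still between calls to the robot, and variables do not carry over. Pictures are saved under pics/ and viewed, about 8 in all and at most 12, crops included, and the job is handed in when it is done.

Besides the shell and the picture viewer there is one more tool, called after "Request:" as a command line: name --pt "numbers of a row" for each row, then --argument value for the rest. arm_command: Moves the arm, as the interface text tells. Its arguments: {"type":"object","properties":{"offset":{"type":"array"},"spin":{"type":"array"},"claw":{"type":"number"},"squeeze":{"type":"number"}},"required":["offset","spin"]}

```bash
mkdir -p pics; cat > h.py <<'E'
import numpy as np, cv2
from station import bot, viewer
def px2w(name,d,pts):
    m=viewer.camera_model(name); f=192/np.tan(np.radians(m["vertical_fov"])/2); T=np.array(m["cam_to_world"])
    out=[]
    for u,v in pts:
        z=d[int(v),int(u)]; out.append((T@[(u-m["cx"])/f*z,-(v-m["cy"])/f*z,-z,1])[:3])
    return np.array(out)
def cloud(name,d):
    m=viewer.camera_model(name); f=192/np.tan(np.radians(m["vertical_fov"])/2); T=np.array(m["cam_to_world"])
    v,u=np.mgrid[:384,:512]
    P=np.stack([(u-m["cx"])/f*d,-(v-m["cy"])/f*d,-d],-1)
    return P@T[:3,:3].T+T[:3,3]
E
python3 - <<'E'
from h import *
o=bot.get_obs(); print(o["t"],o["tool_pos"],o["tool_rot"],bot.finger_overhang)
for n in("scene","top"):
    p,d=viewer.capture(n); np.savez(n+"0.npz",p=p,d=d)
    print(n,{k:v for k,v in viewer.camera_model(n).items()})
    if n=="scene": a=p
b=p
cv2.imwrite("pics/s.png",a[:,:,::-1]);cv2.imwrite("pics/t.png",cv2.resize(b[:,:,::-1],None,fx=1.5,fy=1.5))
E
```

```text
0.0 [0.26977869 0.56319678 0.25551631] [-1.86199540e-04  2.21519306e-01  9.75155656e-01 -7.80710898e-04] 0.025
scene {'vertical_fov': 46.090862525248184, 'cx': 254.23611062603038, 'cy': 185.85226533600508, 'cam_to_world': array([[-0.56397757, -0.67671272,  0.47327497,  1.15100581],
       [ 0.82569731, -0.4707043 ,  0.31090419,  0.39574408],
       [ 0.01237974,  0.56612486,  0.82422654,  1.06473755],
       [ 0.        ,  0.        ,  0.        ,  1.        ]])}
top {'vertical_fov': 50.36010560419278, 'cx': 252.1707683337598, 'cy': 189.8155059953535, 'cam_to_world': array([[ 5.40178265e-03,  9.83271115e-01, -1.82067944e-01,
         3.82900828e-01],
       [-9.99465893e-01, -5.59420899e-04, -3.26743951e-02,
         1.55163976e-02],
       [-3.22296415e-02,  1.82147200e-01,  9.82742921e-01,
         1.13994164e+00],
       [ 0.00000000e+00,  0.00000000e+00,  0.00000000e+00,
         1.00000000e+00]])}
```

View pics/s.png

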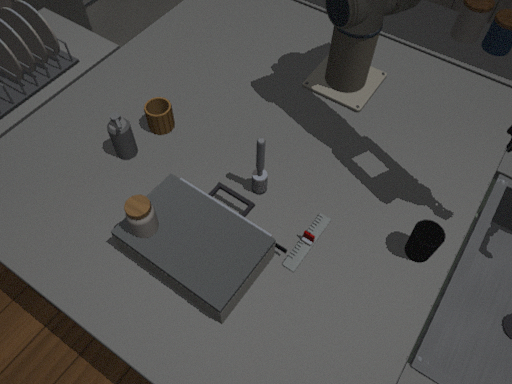

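View pics/t.png

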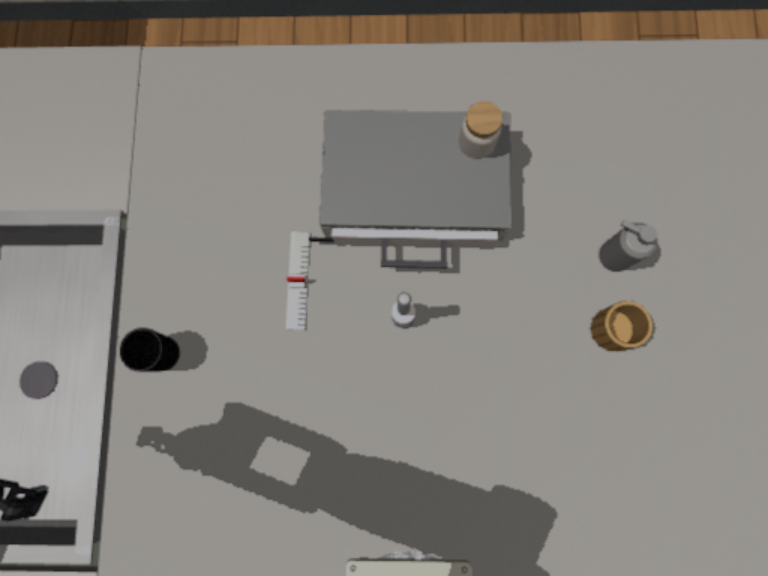

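Both views are clear. In the top picture (1.5x), the brush handle is at (404,300), the holder rim at (629,325), the bar runs (382,264)–(448,266), the red mark is at (296,280) and the pointer at (322,240). Dispenser is at (630,245) and tumbler at (143,350). Now world coordinates from depth.

```bash
python3 - <<'E'
from h import *
from scipy.optimize import least_squares
R={}
for n in("scene","top"):
    z=np.load(n+"0.npz"); R[n]=(z["p"],cloud(n,z["d"]),z["d"])
T=R["top"];S=R["scene"]
def rough(u,v): return T[1][int(v/1.5),int(u/1.5)].round(4)
for k,c in dict(handle=(404,297),head=(403,316),rimfront=(629,347),holderfloor=(622,328),barL=(384,265),barR=(446,266),barM=(415,265),mark=(296,280),ptr=(322,240),disp=(640,238),tum=(130,350),panelL=(336,233),panelR=(494,237)).items(): print(k,rough(*c))
def circ(P,lo,hi,c,r,rad=None):
    Q=np.concatenate([X[1][(X[1][...,2]>lo)&(X[1][...,2]<hi)&(np.hypot(*(X[1][...,:2]-c).transpose(2,0,1))<r)] for X in P])
    if rad: 
        s=least_squares(lambda p:np.hypot(Q[:,0]-p[0],Q[:,1]-p[1])-rad,c,loss="soft_l1",f_scale=.002); return s.x.round(4),len(Q),np.abs(s.fun).mean().round(4)
    return Q
h=rough(404,297)[:2]
for nm,X in(("S",[S]),("T",[T]),("ST",[S,T])):
    try:
        print(nm,"handle",circ(X,.12,.195,h,.03,.011),"head",circ(X,.01,.06,h,.04,.022))
        g=rough(629,347)[:2]+[.03,0]
        print("holder out",circ(X,.02,.075,g,.055,.040))
    except Exception as e: print(e)
for nm,X in (("S",S),("T",T)):
    p=X[0].astype(int); 
    m=(p[...,0]>110)&(p[...,1]<60)&(p[...,2]<60)
    Q=X[1][m];w=X[1]
    k=(np.abs(Q[:,2]-.02)<.03)&(np.hypot(Q[:,0]-rough(296,280)[0],Q[:,1]-rough(296,280)[1])<.06)
    print(nm,"red",Q[k].round(4).tolist()[:40])
    # riser top edge & bar
    top=w[(np.abs(w[...,2]-.09)<.004)&(w[...,0]>.5)&(w[...,0]<1)&(np.abs(w[...,1])<.35)]
    r=cv2.minAreaRect(top[:,:2].astype(np.float32)); print("riser",r,cv2.boxPoints(r))
    b=rough(415,265); bm=w[(np.abs(w[...,2]-.06)<.012)&(np.abs(w[...,0]-b[0])<.02)&(np.abs(w[...,1]-b[1])<.07)&(p.sum(-1)<150)]
    print("bar",len(bm),bm.mean(0),cv2.minAreaRect(bm[:,:2].astype(np.float32)))
E
```

```text
handle [0.5358 0.0075 0.2111]
head [0.5274 0.009  0.0667]
rimfront [ 0.4719 -0.3772  0.0792]
holderfloor [ 0.5136 -0.3927  0.0072]
barL [0.6196 0.0411 0.0666]
barR [ 0.6173 -0.0691  0.0634]
barM [ 0.6203 -0.0127  0.0629]
mark [0.5988 0.2055 0.0332]
ptr [0.6723 0.1595 0.0359]
disp [ 0.6468 -0.3817  0.1466]
tum [0.4647 0.4891 0.0741]
panelL [0.6777 0.1283 0.0687]
panelR [ 0.6687 -0.1555  0.0673]
S handle (array([0.5362, 0.0084]), 150, np.float64(0.0009)) head (array([0.5359, 0.0082]), 158, np.float64(0.001))
holder out (array([ 0.5148, -0.3745]), 573, np.float64(0.0028))
T handle (array([0.5356, 0.0068]), 40, np.float64(0.0001)) head (array([0.5357, 0.0067]), 36, np.float64(0.0002))
holder out (array([ 0.5103, -0.3746]), 425, np.float64(0.0031))
ST handle (array([0.5361, 0.0082]), 190, np.float64(0.0009)) head (array([0.5359, 0.008 ]), 194, np.float64(0.0009))
holder out (array([ 0.5136, -0.374 ]), 998, np.float64(0.003))
S red [[0.603, 0.196, 0.0372], [0.604, 0.1996, 0.0371], [0.6016, 0.2014, 0.0353], [0.6053, 0.206, 0.0402], [0.6035, 0.2112, 0.0377], [0.6, 0.2127, 0.0339], [0.6036, 0
[... 638 characters left out ...]
0.2017, 0.0398], [0.6015, 0.2, 0.0336], [0.6004, 0.1962, 0.0395], [0.5988, 0.2195, 0.0332], [0.5985, 0.2164, 0.0349], [0.5989, 0.214, 0.0329], [0.5991, 0.2114, 0.0318], [0.5983, 0.2079, 0.0359], [0.5988, 0.2055, 0.0332], [0.5988, 0.2028, 0.0331], [0.5979, 0.1992, 0.0376], [0.5986, 0.197, 0.0344], [0.5986, 0.1942, 0.0342]]
riser ((0.7563275098800659, -0.11644548177719116), (0.6033133864402771, 0.31439855694770813), 69.35633850097656) [[ 0.5028713  -0.34331176]
 [ 0.79708266 -0.4541545 ]
 [ 1.0097837   0.11042079]
 [ 0.71557236  0.22126353]]
bar 5 [ 0.61734769 -0.00144751  0.05868125] ((0.6170996427536011, -0.011376813054084778), (0.11075448244810104, 0.0005953603540547192), 88.78529357910156)
```

Request:
arm_command --pt "-30 -24 -3" --pt "-60 -48 -6" --pt "-90 -72 -9" --pt "-120 -96 -12" --pt "-150 -121 -14" --pt "-180 -145 -17" --pt "-210 -169 -20" --pt "-240 -193 -22" --pt "-270 -217 -25" --pt "-300 -241 -28" --pt "-330 -265 -31" --pt "-360 -290 -34" --pt "-390 -314 -37" --pt "-420 -338 -40" --pt "-450 -362 -42" --pt "-480 -386 -45" --pt "-480 -386 -45" --pt "-480 -386 -45" --pt "-480 -386 -45" --spin '[4, 8, 12, 16, 20, 24, 29, 33, 37, 41, 45, 50, 54, 58, 62, 66, 66, 66, 66]' --claw -1

```text
t: 2.0
tool_pos: [0.5354, 0.0087, 0.3009]
tool_rot: [-0.001, 0.717, 0.697, -0.0]
contact_force: [0.6, 0.3, 0.9]
gripper_width: 0.999
```

```bash
python3 - <<'E'
from h import *
from scipy.optimize import least_squares
z=np.load("top0.npz");zs=np.load("scene0.npz")
for nm,zz in(("top",z),("scene",zs)):
    w=cloud(nm,zz["d"])
    Q=w[(w[...,2]>.081)&(w[...,2]<.092)&(np.hypot(w[...,0]-.513,w[...,1]+.374)<.055)]
    if len(Q)>5:
        s=least_squares(lambda p:np.hypot(Q[:,0]-p[0],Q[:,1]-p[1])-.037,[.513,-.374],loss="soft_l1",f_scale=.002); print(nm,"rim",s.x,len(Q))
    p=zz["p"].astype(int)
    # panel top: white pixels, z~.07
    M=(np.abs(w[...,2]-.069)<.004)&(w[...,0]>.655)&(w[...,0]<.7)&(np.abs(w[...,1]+.013)<.14)&(p.min(-1)>110)
    L=w[M]; 
    if len(L)>10: a=np.polyfit(L[:,1],L[:,0],1); print("panel dx/dy",a, len(L), L[:,0].min(),L[:,0].max(),L[:,1].min(),L[:,1].max())
    # pointer: dark at z~.034
    M=(np.abs(w[...,2]-.037)<.01)&(np.abs(w[...,0]-.672)<.03)&(w[...,1]>.14)&(w[...,1]<.19)&(p.max(-1)<70)
    print("ptr",w[M].round(4).tolist())
    M=(w[...,2]>.085)&(w[...,2]<.094)&(w[...,0]>.66)&(w[...,0]<.95)&(w[...,1]>-.2)&(w[...,1]<.2); c=cv2.minAreaRect(w[M][:,:2].astype(np.float32)); print("riser",c)
o=bot.get_obs(); print(o["t"],o["tool_pos"],o["tool_rot"])
E
```

```text
top rim [ 0.51140105 -0.37759311] 219
panel dx/dy [0.02417234 0.67615587] 578 0.6655839427925592 0.6867581428009149 -0.15295609587066267 0.1256680170392895
ptr [[0.6989, 0.1406, 0.034], [0.6785, 0.1795, 0.0348], [0.6769, 0.1507, 0.0404], [0.6775, 0.1481, 0.0381], [0.6767, 0.145, 0.0411], [0.6774, 0.1425, 0.0383], [0.6737, 0.1811, 0.042], [0.6744, 0.1788, 0.0391], [0.6739, 0.1757, 0.0412], [0.6746, 0.1733, 0.0385], [0.6747, 0.1705, 0.0381], [0.6747, 0.1678, 0.0378], [0.6745, 0.1648, 0.0387], [0.6743, 0.1619, 0.0395], [0.6734, 0.1587, 0.0426], [0.6733, 0.1558, 0.0432], [0.674, 0.1534, 0.0403], [0.6744, 0.1508, 0.0388], [0.6747, 0.1481, 0.0376], [0.6745, 0.1453, 0.0384], [0.6735, 0.142, 0.0421], [0.6729, 0.1795, 0.0339], [0.674, 0.1773, 0.0298], [0.6733, 0.1741, 0.0324], [0.6735, 0.1714, 0.0315], [0.6726, 0.1681, 0.035], [0.6725, 0.1652, 0.0354], [0.6728, 0.1626, 0.0342], [0.6723, 0.1595, 0.0359], [0.6725, 0.1568, 0.0353], [0.672, 0.1538, 0.0371], [0.6721, 0.151, 0.0366], [0.6724, 0.1483, 0.0357], [0.6729, 0.1458, 0.0335], [0.6716, 0.1424, 0.0385]]
riser ((0.7940425276756287, -0.0157918
[... 935 characters left out ...]
769, 0.178, 0.0406], [0.6797, 0.1687, 0.029], [0.6815, 0.1723, 0.0362], [0.6805, 0.1746, 0.0372], [0.6787, 0.1765, 0.0364], [0.6776, 0.1787, 0.037], [0.6778, 0.1815, 0.0405], [0.6801, 0.172, 0.0278], [0.6797, 0.1746, 0.0303], [0.6818, 0.1783, 0.038], [0.6787, 0.1797, 0.0343], [0.6792, 0.1826, 0.0385], [0.6783, 0.1849, 0.0396], [0.6934, 0.1593, 0.0296], [0.6812, 0.1784, 0.0314], [0.6805, 0.1809, 0.0331], [0.6802, 0.1835, 0.0356], [0.6772, 0.1849, 0.0322], [0.6805, 0.184, 0.031]]
riser ((0.7962156534194946, -0.013544842600822449), (0.341793030500412, 0.22143042087554932), 88.75910949707031)
2.0 [0.53543594 0.00871691 0.30087791] [-5.32448400e-04  7.16636157e-01  6.97446927e-01 -3.43089219e-04]
```

Request:
arm_command --pt "-1 0 35" --pt "-1 0 70" --pt "-1 0 100" --pt "-1 0 113" --pt "-1 0 113" --pt "-1 0 113" --spin '[0, 0, 0, 0, 0, 0]'

```text
t: 2.6
tool_pos: [0.5366, 0.0077, 0.1892]
tool_rot: [0.0, 0.717, 0.698, 0.0]
contact_force: [-0.3, -0.2, 0.3]
gripper_width: 0.998
```

Request:
arm_command --pt "0 0 0" --pt "0 0 0" --pt "0 0 0" --pt "0 0 0" --pt "0 0 0" --pt "0 0 0" --pt "0 0 0" --pt "0 0 0" --pt "0 0 0" --pt "0 0 0" --spin '[0, 0, 0, 0, 0, 0, 0, 0, 0, 0]' --claw 1 --squeeze 40

```text
t: 3.6
tool_pos: [0.5362, 0.0071, 0.1889]
tool_rot: [0.0, 0.717, 0.697, 0.0]
contact_force: [-2.1, -0.1, 5.6]
gripper_width: 0.248
```

Request:
arm_command --pt "0 0 -10" --pt "0 0 -35" --pt "0 0 -70" --pt "0 0 -105" --pt "0 0 -120" --pt "0 0 -120" --pt "0 0 -120" --spin '[0, 0, 0, 0, 0, 0, 0]'

```text
t: 4.3
tool_pos: [0.5357, 0.0071, 0.308]
tool_rot: [-0.0, 0.717, 0.697, -0.0]
contact_force: [0.8, -0.4, -1.8]
gripper_width: 0.246
```

```bash
python3 - <<'E'
from h import *
o=bot.get_obs(); print(o["t"],o["tool_pos"],o["gripper_width"])
p,d=viewer.capture("scene"); cv2.imwrite("pics/s2.png",p[:,:,::-1]); p2,d2=viewer.capture("top")
from scipy.optimize import least_squares
for nm,dd in(("scene",d),("top",d2)):
    w=cloud(nm,dd)
    for lo,hi in((.10,.13),(.13,.165)):
        Q=w[(w[...,2]>lo)&(w[...,2]<hi)&(np.hypot(w[...,0]-.536,w[...,1]-.008)<.04)]
        if len(Q)>8:
            s=least_squares(lambda p:np.hypot(Q[:,0]-p[0],Q[:,1]-p[1])-.022,[.536,.008],loss="soft_l1",f_scale=.002);print(nm,lo,s.x,len(Q))
    Q=w[(w[...,2]>.04)&(np.hypot(w[...,0]-.536,w[...,1]-.008)<.03)];print(nm,"lowest",np.sort(Q[:,2])[:5])
E
```

```text
4.3 [0.53567944 0.00711874 0.30800882] 0.24586963781982654
scene 0.1 [0.53577044 0.00822531] 45
scene 0.13 [0.53545704 0.00797406] 142
scene lowest [0.1183486  0.11910025 0.11979709 0.12023714 0.12068745]
top lowest [0.12690999 0.13094684 0.13218753 0.14254947 0.14808871]
```

View pics/s2.png

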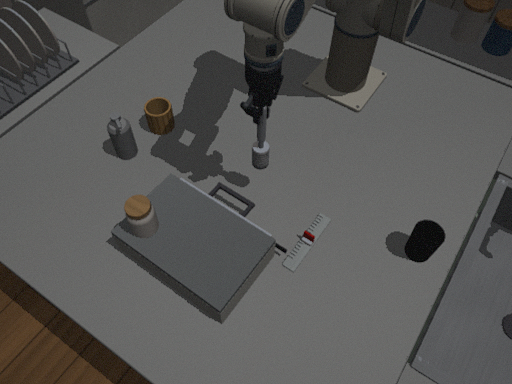

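Brush is held upright at (260,155), foot 0.119 above the counter. Moving over the holder.

Request:
arm_command --pt "-20 0 0" --pt "-55 -1 0" --pt "-95 -3 0" --pt "-135 -4 0" --pt "-175 -5 0" --pt "-215 -7 0" --pt "-255 -8 0" --pt "-295 -9 0" --pt "-335 -11 0" --pt "-365 -12 0" --pt "-380 -12 0" --pt "-384 -12 0" --pt "-384 -12 0" --pt "-384 -12 0" --pt "-384 -12 0" --spin '[0, 0, 0, 0, 0, 0, 0, 0, 0, 0, 0, 0, 0, 0, 0]'

```text
t: 5.9
tool_pos: [0.5137, -0.375, 0.3083]
tool_rot: [-0.0, 0.716, 0.698, 0.0]
contact_force: [0.3, -0.2, -0.7]
gripper_width: 0.247
```

```bash
python3 - <<'E'
from h import *
from scipy.optimize import least_squares
o=bot.get_obs(); print(o["t"],o["tool_pos"],o["tool_rot"],o["gripper_width"])
p,d=viewer.capture("scene"); cv2.imwrite("pics/s3.png",cv2.resize(p[60:220,80:280,::-1],None,fx=4,fy=4,interpolation=cv2.INTER_CUBIC)[:600])
p2,d2=viewer.capture("top")
c=[.513,-.376]
def fit(w,lo,hi,r,c,R):
    Q=w[(w[...,2]>lo)&(w[...,2]<hi)&(np.hypot(w[...,0]-c[0],w[...,1]-c[1])<R)]
    if len(Q)<8: return None
    s=least_squares(lambda p:np.hypot(Q[:,0]-p[0],Q[:,1]-p[1])-r,c,loss="soft_l1",f_scale=.001);return s.x.round(4),len(Q)
for nm,dd in(("scene",d),("top",d2)):
    w=cloud(nm,dd)
    print(nm,"head",fit(w,.125,.18,.022,c,.04),"outer",fit(w,.02,.07,.04,c,.06),"rim",fit(w,.082,.092,.037,c,.055))
E
```

```text
5.9 [ 0.51366694 -0.37500202  0.30833384] [-1.99657906e-04  7.16402705e-01  6.97686975e-01  8.94595640e-05] 0.24696365929509384
scene head (array([ 0.5137, -0.374 ]), 222) outer (array([ 0.5144, -0.3751]), 506) rim (array([ 0.5148, -0.375 ]), 94)
top head (array([ 0.5135, -0.3762]), 171) outer (array([ 0.5118, -0.3781]), 247) rim (array([ 0.5116, -0.378 ]), 156)
```

View pics/s3.png

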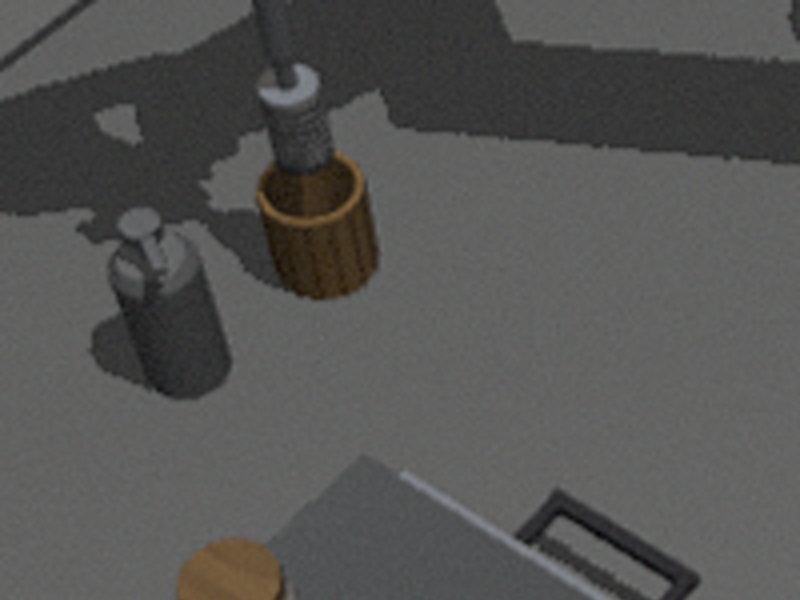

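The head hangs over the cup, about 1.5 mm too far left. Shift, lower, then release.

Request:
arm_command --pt "-1.5 0 10" --pt "-1.5 0 30" --pt "-1.5 0 50" --pt "-1.5 0 70" --pt "-1.5 0 85" --pt "-1.5 0 95" --pt "-1.5 0 102" --pt "-1.5 0 107" --pt "-1.5 0 109" --pt "-1.5 0 110" --pt "-1.5 0 110" --pt "-1.5 0 110" --spin '[0, 0, 0, 0, 0, 0, 0, 0, 0, 0, 0, 0]'

```text
t: 7.2
tool_pos: [0.5136, -0.3781, 0.1988]
tool_rot: [0.0, 0.717, 0.697, 0.0]
contact_force: [-0.4, -0.0, -1.0]
gripper_width: 0.244
```

Request:
arm_command --pt "0 0 0" --pt "0 0 0" --pt "0 0 0" --pt "0 0 0" --pt "0 0 0" --pt "0 0 0" --pt "0 0 0" --pt "0 0 0" --spin '[0, 0, 0, 0, 0, 0, 0, 0]' --claw -1

```text
t: 8.0
tool_pos: [0.5133, -0.3779, 0.1983]
tool_rot: [-0.0, 0.717, 0.697, 0.0]
contact_force: [-0.4, -0.3, -0.0]
gripper_width: 1.005
```

Request:
arm_command --pt "0 0 -15" --pt "0 0 -40" --pt "0 0 -70" --pt "0 0 -95" --pt "0 0 -105" --pt "0 0 -105" --pt "0 0 -105" --spin '[0, 0, 0, 0, 0, 0, 0]'

```text
t: 8.7
tool_pos: [0.5129, -0.3776, 0.3027]
tool_rot: [-0.0, 0.717, 0.697, -0.0]
contact_force: [0.2, -0.4, 0.3]
gripper_width: 1.0
```

```bash
python3 - <<'E'
from h import *
o=bot.get_obs(); print(o["t"],o["tool_pos"],o["tool_rot"],o["gripper_width"])
p,d=viewer.capture("scene"); cv2.imwrite("pics/s4.png",cv2.resize(p[60:210,80:280,::-1],None,fx=3,fy=3,interpolation=cv2.INTER_CUBIC))
w=cloud("scene",d)
for lo,hi in ((.12,.15),(.18,.21)):
    Q=w[(w[...,2]>lo)&(w[...,2]<hi)&(np.hypot(w[...,0]-.513,w[...,1]+.376)<.05)]; print(Q.mean(0),len(Q))
Q=w[(w[...,2]>.19)&(w[...,2]<.24)&(np.hypot(w[...,0]-.513,w[...,1]+.376)<.05)];print("top z",np.sort(Q[:,2])[-4:])
E
```

```text
8.7 [ 0.51292287 -0.37756713  0.30266788] [-4.71901700e-04  7.16921710e-01  6.97153523e-01 -7.21844771e-05] 1.0003838371339508
[ 0.51917126 -0.37012396  0.13626938] 59
[ 0.51892875 -0.37070667  0.19456193] 64
top z [0.22118896 0.22175755 0.22193871 0.22412997]
```

View pics/s4.png

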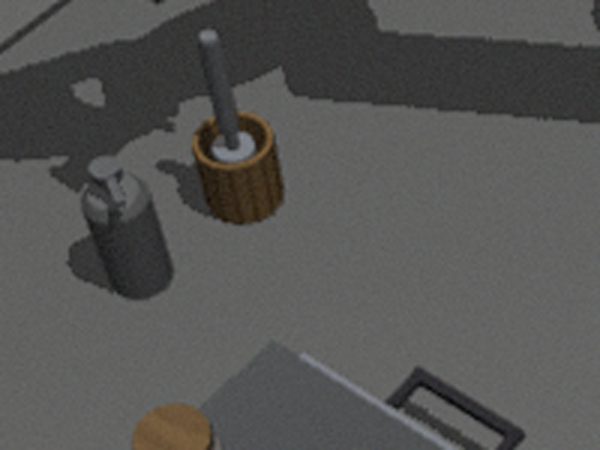

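Picture: the brush stands upright in the holder (handle top (208,35), head (233,150) in the crop), dispenser untouched. Next the bar, with the jaws opened to about 40 mm.

Request:
arm_command --pt "20 5 0" --pt "50 14 0" --pt "90 24 0" --pt "130 35 0" --pt "170 46 0" --pt "210 57 0" --pt "250 68 0" --pt "290 79 20" --pt "325 88 45" --pt "350 95 75" --pt "365 99 95" --pt "368 100 100" --pt "368 100 100" --pt "368 100 100" --pt "368 100 100" --pt "368 100 100" --spin '[0, 0, 0, 0, 0, 0, 0, 0, 0, 0, 0, 0, 0, 0, 0, 0]' --claw 0.05

```text
t: 10.35
tool_pos: [0.624, -0.0137, 0.2045]
tool_rot: [0.001, 0.717, 0.697, 0.001]
contact_force: [-0.7, 0.6, 0.4]
gripper_width: 0.474
```

```bash
python3 - <<'E'
from h import *
from scipy.spatial.transform import Rotation as R
o=bot.get_obs(); print(o["t"],o["tool_pos"],o["tool_rot"],o["gripper_width"])
m=viewer.camera_model("wrist"); p,d=viewer.capture("wrist")
f=192/np.tan(np.radians(m["vertical_fov"])/2); T=np.array(m["T_tool_cam"])
v,u=np.mgrid[:384,:512]; P=np.stack([(u-m["cx"])/f*d,-(v-m["cy"])/f*d,-d],-1)@T[:3,:3].T+T[:3,3]
q=o["tool_rot"]; W=P@R.from_quat([q[1],q[2],q[3],q[0]]).as_matrix().T+o["tool_pos"]
M=(np.abs(W[...,2]-.061)<.006)&(p.max(-1)<90)&(d>0)&(np.abs(W[...,0]-.623)<.03)&(np.abs(W[...,1]+.012)<.04)
if M.sum(): print("bar tool-frame",P[M].min(0),P[M].max(0),P[M].mean(0),M.sum(),W[M].mean(0))
cv2.imwrite("pics/w.png",p[:,:,::-1])
E
```

```text
10.35 [ 0.62398245 -0.01372509  0.20449013] [6.88447805e-04 7.17327564e-01 6.96735476e-01 6.06199869e-04] 0.4742357676825469
bar tool-frame [-0.03812204 -0.00740599  0.1386496 ] [0.04183296 0.00404272 0.1438181 ] [ 0.00348116 -0.00155433  0.14075706] 1422 [ 0.6227876  -0.01022027  0.06373015]
```

View pics/w.png

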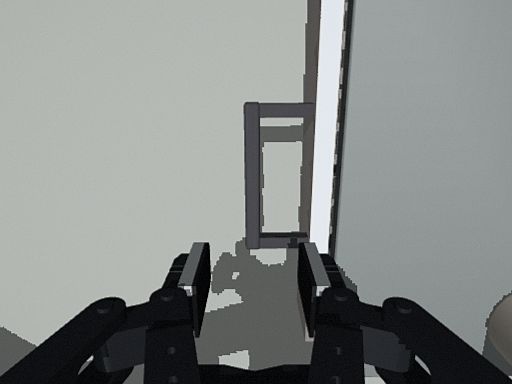

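The wrist view shows the bar (column 252, rows 103–248) centred between the pads, with the panel to the right. Descend and grip.

Request:
arm_command --pt "2 -1.5 30" --pt "2 -1.5 65" --pt "2 -1.5 95" --pt "2 -1.5 115" --pt "2 -1.5 130" --pt "2 -1.5 140" --pt "2 -1.5 140" --pt "2 -1.5 140" --spin '[0, 0, 0, 0, 0, 0, 0, 0]'

```text
t: 11.2
tool_pos: [0.6227, -0.0109, 0.064]
tool_rot: [0.0, 0.717, 0.697, 0.0]
contact_force: [0.6, -0.1, -0.2]
gripper_width: 0.479
```

Request:
arm_command --pt "0 0 0" --pt "0 0 0" --pt "0 0 0" --pt "0 0 0" --pt "0 0 0" --pt "0 0 0" --pt "0 0 0" --pt "0 0 0" --spin '[0, 0, 0, 0, 0, 0, 0, 0]' --claw 1 --squeeze 70

```text
t: 12.0
tool_pos: [0.623, -0.0108, 0.0645]
tool_rot: [0.001, 0.717, 0.697, 0.001]
contact_force: [-0.4, 1.0, 6.6]
gripper_width: 0.124
```

Request:
arm_command --pt "0 -5 0" --pt "0 -13 0" --pt "0 -23 0" --pt "0 -33 0" --pt "0 -43 0" --pt "0 -53 0" --pt "0 -62 0" --pt "0 -69 0" --pt "0 -73 0" --pt "0 -75 0" --pt "0 -75 0" --pt "0 -75 0" --pt "0 -75 0" --spin '[0, 0, 0, 0, 0, 0, 0, 0, 0, 0, 0, 0, 0]'

```text
t: 13.3
tool_pos: [0.5496, -0.0091, 0.0645]
tool_rot: [0.002, 0.717, 0.697, 0.002]
contact_force: [5.6, -3.0, 3.6]
gripper_width: 0.125
```

```bash
cat > chk.py <<'E'
from h import *
import sys
o=bot.get_obs(); print(o["t"],o["tool_pos"],o["contact_force"],o["gripper_width"])
k=np.tan(np.radians(1.35))
ims=[]
for n in("scene","top"):
    p,d=viewer.capture(n); w=cloud(n,d); q=p.astype(int)
    near=(np.abs(w[...,0]-.6)<.035)&(w[...,2]>.022)&(w[...,2]<.05)
    red=near&(q[...,0]>90)&(q[...,1]<60)&(q[...,2]<60)&(w[...,1]>.19)&(w[...,1]<.225)
    blk=near&(q.max(-1)<70)&(w[...,1]>.145)&(w[...,1]<.18)
    xr=w[...,0]-k*(w[...,1]-.2)
    for nm,M in(("red",red),("ptr",blk)): print(n,nm,M.sum(),xr[M].mean().round(4),np.percentile(xr[M],[5,50,95]).round(4),w[M][:,2].mean().round(4))
    vs,us=np.where(red); c=(int(us.mean()),int(vs.mean()))
    ims.append(cv2.resize(p[max(c[1]-40,0):c[1]+40,max(c[0]-50,0):c[0]+50,::-1],(400,320),interpolation=cv2.INTER_CUBIC))
cv2.imwrite(sys.argv[1],np.hstack(ims))
E
python3 chk.py pics/c1.png
```

```text
13.3 [ 0.54959019 -0.00908048  0.06453325] [ 5.55658362 -3.038529    3.64742629] 0.12486131395649457
scene red 22 0.6036 [0.6006 0.6039 0.6061] 0.0372
scene ptr 47 0.6063 [0.6028 0.6065 0.6085] 0.0359
top red 15 0.5992 [0.5979 0.5988 0.6005] 0.0342
top ptr 23 0.6007 [0.6    0.6007 0.6016] 0.0351
```

View pics/c1.png

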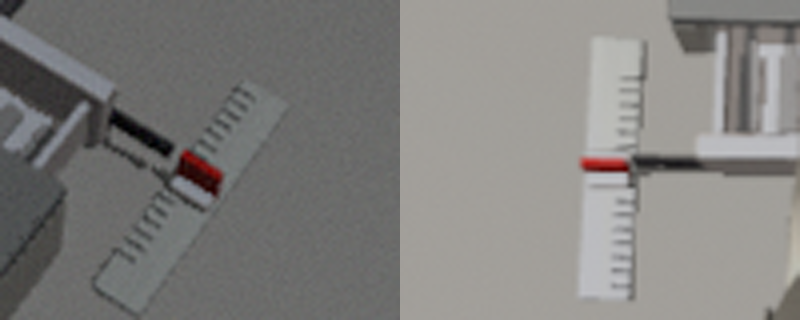

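Pointer and red plate line up in both views, with the pointer about 2 mm short of the plate. Small correction and hold.

Request:
arm_command --pt "0 -1 0" --pt "0 -2 0" --pt "0 -2 0" --pt "0 -2 0" --pt "0 -2 0" --pt "0 -2 0" --pt "0 -2 0" --pt "0 -2 0" --spin '[0, 0, 0, 0, 0, 0, 0, 0]'

```text
t: 14.2
tool_pos: [0.5477, -0.0091, 0.0645]
tool_rot: [0.002, 0.717, 0.697, 0.002]
contact_force: [7.1, -1.7, 3.8]
gripper_width: 0.119
```

```bash
python3 chk.py pics/c2.png; python3 - <<'E'
from h import *
p,d=viewer.capture("scene"); cv2.imwrite("pics/s5.png",p[:,:,::-1])
E
```

```text
14.2 [ 0.54772665 -0.0090501   0.0645467 ] [ 7.07921332 -1.71996482  3.79919939] 0.11933339456822305
scene red 19 0.6038 [0.6017 0.604  0.6063] 0.0375
scene ptr 50 0.6045 [0.6016 0.605  0.607 ] 0.036
top red 15 0.599 [0.5979 0.5986 0.6008] 0.035
top ptr 23 0.5997 [0.5981 0.599  0.6016] 0.039
```

View pics/s5.png

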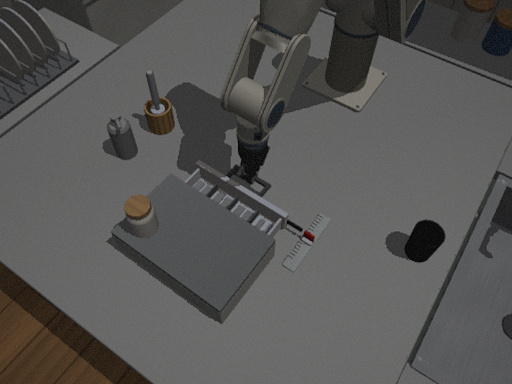

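Everything is in place: brush in the holder at (157,110), pointer at the red mark near (305,235), dispenser and tumbler where they were. Handing in.

```bash
python3 -c "
from station import bot
print(bot.finish_job())"
```

```text
the job is handed in; nothing more can be done
None
```

I stood the brush bristles-down in the bamboo holder and let go of it. Then I pulled the tray about 75 mm by its bar to the red mark and handed the job in at about 14 s, with the fingers still gripping the bar. The hand-in gives no verdict.

- **Tray:** in the last check the pointer was within about 1 mm of the mark in both cameras. The arm was holding against about 7 N, matching the spring.
- **Brush and holder:** in the last picture the brush stands upright in the holder, clear of the tray. Just after release its top was about 0.22 m up, as expected with the foot on the holder's floor.
- **Bystanders:** the dispenser and tumbler look unmoved in that picture; I did not measure their positions again.
- **Disagreements:** the two cameras differ by 3 to 5 mm in absolute position, so I used the pointer-to-mark difference within each picture, where they agree. No check failed.

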